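Sort two mould-clamp screws by thread hand

ROBOT

A 7-joint arm with a two-finger parallel gripper is mounted at the origin on the work surface. World frame = base frame: x ahead of the robot, y to its left, z up, the work surface at z = 0. Lengths are in mm, angles in rad, forces in N, time in s.
With the tool pointing down it reaches from about 400 to 875 mm from the base axis. Payload 6.5 kg.
Tool frame: the origin (TCP) lies midway between the tips of the shut fingers; the grasp point (between the pads) lies 19 mm behind it; z points along the fingers, y is the line along which they close (so a half turn about z gives the same grasp; the last joint's range is limited). The gripper opens to 85 mm and grips with 20 to 120 N. Pads are 22 mm wide; open, the fingers measure 114 mm over their backs; the gripper's body (76 mm by 85 mm) begins 54 mm behind the grasp point. The pads swing forward as they close: fully open they stand 13 mm farther back than shut.
Start: joints at [-1.173, 0.536, -0.004, 1.538, 0.003, 1.067, -0.071], TCP at [290.772, 581.328, 231.29] pointing down, gripper open.
Joint ranges: [-2.7, 2.7], [-0.37, 2.16], [-1.27, 1.26], [0.24, 2.4], [-1.31, 4.45], [0.19, 1.91], [-2.76, 2.76]. Speed limits (rad/s): [2.39, 2.39, 3.14, 3.14, 3.14, 3.14, 3.14].

INTERFACE

Orientations are given as a rotation vector (axis times angle).
In Python, from plant import * gives the robot as it stands.
- The arm moves only by the tool servo_tool, never from a script. Its argument "steps" is one flat list of numbers, 7 for each row, row after row: the finger opening in mm, from 0 to 85.4, then the shift along the world's x, y, z in a scale on which 1.0 is 600 mm, then the turn, a rotation vector about the world's x, y, z in normalised numbers (1 is 4 rad). In form: [jaw, dx, dy, dz, rx, ry, rz, jaw, dx, dy, dz, rx, ry, rz, ...]. A call has 1 to 10 rows; each row is the pose to reach, as a shift and turn from the pose commanded when the call began; what a row does not reach only later rows make up. A row lasts 1/10 s, in which the tool goes at most 50 mm and 8.59 degrees, less where a joint would pass 70% of its speed; a pose out of reach is approached as far as the arm can. Shift and turn numbers lie between -1 and 1, and a call with a number outside is refused. A call with a gripper value outside its range is refused whole. The fingers move at their own pace and stop on an object; "grip_force" is the grip in N (left out, the last holds). Time passes only in rows, so rows that repeat a pose let the fingers close. It gives the time, the measured TCP pose, the force, the opening and the grip force at its end, in the units of the state.
- get_obs(): the state, without advancing time (a new reading comes with each control period).
- get_image(name): name is "side" or "top" or "wrist"; returns a dict with "color" (420x560x3 uint8, red, green, blue), "z_map" (420x560 float32, mm along the optical axis (not along the pixel's ray), 0 where there is no reading), "camera_matrix" (3x3 intrinsics, pixels), "eye" and "attitude" of the camera in the world. Camera axes: x right, y down, z forward; pixel columns grow to the right and rows downward; lengths in mm; the calibration is good to about 2 mm. The wrist camera is an equidistant fisheye: a pixel r from the principal point sees the ray r / f radians off the axis. A picture is of the moment at which its call begins.
- close_job(): hands the job in; it is judged then, once.
The state is a dict: "clock": time; "qpos": joint angles; "qvel": joint speeds; "effort": joint torques, N m; "tcp_pos": TCP position; "ee_rot": TCP orientation; "force": force on the tool from outside, world axes, zero at the start; "moment": the same for the moment, N m; "grip_width": finger opening in mm; "grasp_force": force on a finger pad.
Only numpy, scipy, OpenCV 4.12 (cv2) and the standard library are available. Lean on these libraries where they do the work, as an engineer would, in place of code of your own. Each camera call takes 0.05 s, during which the arm holds its last target. There are 200 camera calls.

TASK

The two blue-headed clamp screws in the wooden holder look alike, but one has a right-hand and the other a left-hand thread, and so do the two nuts on the green mould clamp. Find out by trying which screw belongs in which nut, and leave each screw turned fully home in the nut that takes its thread, its collar down on the nut. Leave the paint jars, the water cup and the clay figure standing where they are.

Things in the scene. Friction and masses are not known exactly. Their poses are not given: they have to be found in the camera images.
- screw_1: steel clamp screw, upright in a holder hole, about 0.22 kg. Origin: tip, on the axis; z to the head. Nose 8 mm wide, growing to a 15.6 mm core at 6 mm; coarse thread, 25 mm wide, 10 to 32 mm above the tip; 38 mm round collar 36 to 42 mm; blue hexagonal head 42 to 72 mm, 26 mm across flats (30 across corners), normals of the flats at 0, 60, 120.. degrees from local x
- screw_2: same size, look and axes as screw_1, in the other hole. Of the two screws one is right-hand (goes in clockwise seen from above), the other left-hand (anticlockwise); unmarked, told by the thread's slope or by trying. Threads: three starts, ridges 4 mm thick, 36 mm advance per turn, about 3.5 mm axial play. Lifts straight out of the holder, its collar resting on the top face
- nut_a (a point): centre of the top face of the dark hexagonal nut at the bar's +y end, 52 mm above the table, z up. Nut fixed, 46 mm across flats, 40 mm tall, bore 28.6 mm, its thread leaving a 19.2 mm opening and starting 3 mm below the face at an unknown angle. A screw set down in either nut stops with its tip 13 to 23 mm below this point, and stands there by itself when let go
- nut_b (a point): same for the like nut at the bar's -y end. One nut is right-hand, one left-hand, unmarked. In its own nut a set-down screw turned its own way runs in freely for 2 to 4 rad until the collar sits, tip 36 mm below this point; most wrists must let go and take the head again. Turned the other way it climbs, then drops in, every 1/3 turn. In the wrong nut the tip stays blocked less than 21 mm down
- clamp_bar: green steel base of a mould clamp, fixed to the table, 80 x 200 mm and 12 mm thick, carrying the two nuts 110 mm apart along its y. Origin under its centre, z up
- holder: wooden block fixed to the table, 70 x 180 mm and 45 mm tall, with two 27 mm through holes 100 mm apart along its y, in which the screws stand. Origin under its centre, z up
- figure: small white clay figure with blue gills, 90 mm tall, about 60 mm wide, loose, a bystander. Origin under its centre, z up
- jar_white: paint jar, white with a white cap, 44 mm in diameter, 58 mm tall, loose, a bystander. Origin under its centre, z up
- jar_blue: paint jar, clear with a blue cap, 44 mm in diameter, 58 mm tall, loose, a bystander. Origin under its centre, z up
- jar_yellow: paint jar, yellow, 44 mm in diameter, 58 mm tall, loose, a bystander. Origin under its centre, z up
- water_cup: clear plastic cup, 72 mm in diameter, 85 mm tall, loose, a bystander. Origin under its centre, z up
Mind the look-alikes: they are no part of the job. Leave any purple or red look-alike of the screw_2 alone.

How it is judged:
By the outcome, as a careful person would: the job done as asked, in the order asked, and still so for the second after the job is handed in, with the robot touching nothing.
It also fails if it takes over 72 s, if anything falls off the work surface, if the arm or the gripper's body presses on something with over 40 N, if the wrist force passes 120 N, or if a joint passes its speed limit or range.

## Working session

There is one attempt and no reset: what is moved stays moved. The work goes in short steps, Python scripts to look and compute and a tool call to move; the robot and the scene stay as the last step left them, time stands still between calls to the robot, and variables do not carry over. Pictures are saved under pics/ and viewed, at most 10 in all, crops included, and the job is handed in when it is done.

Besides the shell and the picture viewer there is one more tool, called after ">>>" as name(argument=value, ...) on one line, values as JSON. servo_tool: Moves the arm, as the interface text tells. Its arguments: {"type":"object","properties":{"steps":{"type":"array","items":{"type":"number"}},"grip_force":{"type":"number"}},"required":["steps"]}

```bash
mkdir -p pics; ls
python3 - <<'E'
from plant import *
import cv2,numpy as np,pickle
d={}
for n in("side","top"):
    i=get_image(n);d[n]=i;cv2.imwrite(f"pics/{n}0.png",i["color"][:,:,::-1]);print(n,i["camera_matrix"],i["eye"],i["attitude"])
pickle.dump(d,open("im0.pkl","wb"))
o=get_obs();print(o)
E
```

```text
pics
side [[483.30725126   0.         280.56806534]
 [  0.         483.30725126 203.64496075]
 [  0.           0.           1.        ]] [  81.05936362 -512.89631475  703.53461714] [-2.15288976  0.79816846 -0.34147156]
top [[500.29766162   0.         276.84114458]
 [  0.         500.29766162 209.74690763]
 [  0.           0.           1.        ]] [ 362.74064452   82.65696839 1366.31008964] [-2.10787042  2.16833915 -0.16184318]
{'clock': 0.1, 'qpos': array([-1.17317653,  0.53714381, -0.00441595,  1.53877108,  0.0025988 ,
        1.06729715, -0.07121758]), 'qvel': array([ 0.00211005, -0.00159943,  0.00224512, -0.00287224,  0.00063587,
       -0.00241127,  0.00097485]), 'effort': array([ 2.92766475e-03, -5.84560025e+01,  1.05214700e+00, -2.59778917e+01,
        1.26355374e-02,  4.49995699e-03, -3.42108081e-05]), 'tcp_pos': array([290.55763131, 580.80238871, 230.46757167]), 'ee_rot': array([-7.21945025e-01, -3.05726391e+00,  2.50561144e-03]), 'force': array([-0.33863123,  0.62013211,  0.37448045]), 'moment': array([0.03982634, 0.00502322, 0.04244367]), 'grasp_force': 0.0, 'grip_width': 85.296431966238}
```

View pics/side0.png

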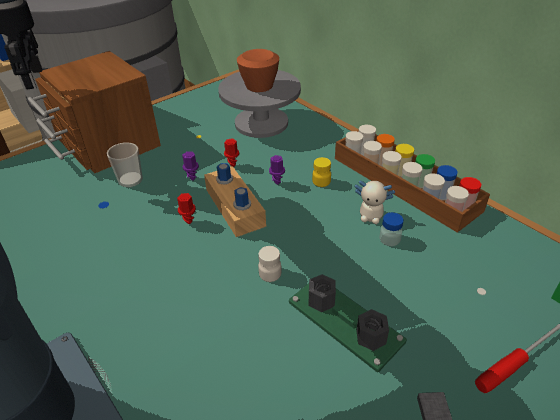

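View pics/top0.png

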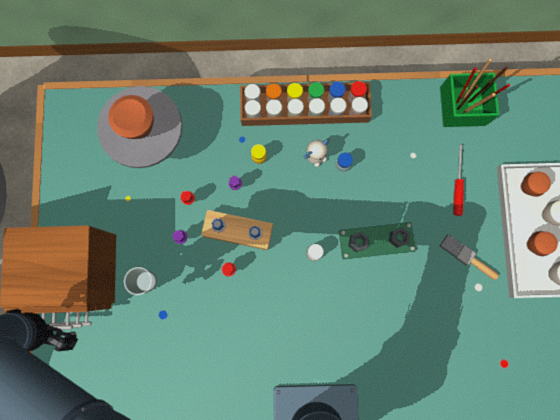

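The side view shows the screws at (224,172) and (241,197) in the wooden holder, and the nuts at (322,292) and (372,328). In the top view the screws are at (217,224) and (255,232), and the nuts at (358,241) and (400,237). The red and purple figures around the holder ((187,197), (228,269), (235,183), (180,237) in the top view) are look-alikes. Only the two blue hexagon heads in the holder fit.

```bash
cat > h.py <<'E'
import numpy as np,cv2
from scipy.spatial.transform import Rotation as R
def world(i,uv=None):
    K=i["camera_matrix"];h,w=i["z_map"].shape
    u,v=np.meshgrid(np.arange(w),np.arange(h));z=i["z_map"]
    p=np.stack([(u-K[0,2])/K[0,0]*z,(v-K[1,2])/K[1,1]*z,z],-1)
    return p@R.from_rotvec(i["attitude"]).as_matrix().T+i["eye"]
def ray(i,u,v,h):
    K=i["camera_matrix"];d=R.from_rotvec(i["attitude"]).as_matrix()@[(u-K[0,2])/K[0,0],(v-K[1,2])/K[1,1],1]
    return i["eye"]+d*(h-i["eye"][2])/d[2]
def line(i,u,v):
    K=i["camera_matrix"];d=R.from_rotvec(i["attitude"]).as_matrix()@[(u-K[0,2])/K[0,0],(v-K[1,2])/K[1,1],1]
    return i["eye"],d/np.linalg.norm(d)
def tri(l):
    A=0;b=0
    for e,d in l:
        P=np.eye(3)-np.outer(d,d);A=A+P;b=b+P@e
    return np.linalg.solve(A,b)
E
python3 - <<'E'
from h import *;import pickle
d=pickle.load(open("im0.pkl","rb"))
S={"top":{"s1":(217,224),"s2":(255,232),"na":(358,241),"nb":(400,237)},"side":{"s1":(224,168),"s2":(241,192),"na":(322,283),"nb":(372,319)}}
L={}
for n in d:
    i=d[n];P=world(i);hsv=cv2.cvtColor(i["color"],cv2.COLOR_RGB2HSV)
    for k,(u,v) in S[n].items():
        r=16 if n=="top" else 22
        sl=np.s_[v-r:v+r,u-r:u+r]
        p=P[sl].reshape(-1,3);c=hsv[sl].reshape(-1,3);rgb=i["color"][sl].reshape(-1,3)
        vv,uu=np.mgrid[v-r:v+r,u-r:u+r];uv=np.c_[uu.ravel(),vv.ravel()]
        if k[0]=="s": m=(c[:,0]>98)&(c[:,0]<125)&(c[:,1]>70)
        else: m=(rgb.max(1)<75)&(p[:,2]>20)
        z=p[m][:,2];zt=np.percentile(z,92)
        t=m&(abs(p[:,2]-zt)<4)
        hull=uv[t].astype(np.float32);(cx,cy),rad=cv2.minEnclosingCircle(hull)
        rect=cv2.minAreaRect(p[t][:,:2].astype(np.float32))
        L.setdefault(k,[]).append(line(i,cx,cy))
        print(n,k,m.sum(),t.sum(),"ztop",zt.round(1),"mean",p[t].mean(0).round(1),"rect",rect, "px",cx,cy,rad)
for k in L: print(k,tri(L[k]).round(1))
i=d["top"];c=i["color"]
cv2.imwrite("pics/crop1.png",np.hstack([cv2.resize(c[195:260,195:285][:,:,::-1],None,fx=4.4,fy=4.4,interpolation=2),cv2.resize(c[210:275,335:425][:,:,::-1],None,fx=4.4,fy=4.4,interpolation=2)]))
# wide-holder / bar geometry
P=world(i)
for nm,box,z0 in(("holder",(195,205,280,255),45),("bar",(330,215,425,265),12)):
    a,b,e,f=box;p=P[b:f,a:e].reshape(-1,3);p=p[abs(p[:,2]-z0)<4]
    if nm=="bar": 
        rgb=i["color"][b:f,a:e].reshape(-1,3)[abs(P[b:f,a:e].reshape(-1,3)[:,2]-z0)<4]
    print(nm,len(p),cv2.minAreaRect(p[:,:2].astype(np.float32)))
E
```

```text
side s1 185 62 ztop 81.7 mean [527.  221.9  80.8] rect ((524.9948120117188, 200.01153564453125), (112.275146484375, 26.251079559326172), 82.00320434570312) px 231.0 177.5 18.117769241333008
side s2 305 73 ztop 81.3 mean [509.2 153.2  80.5] rect ((517.7247924804688, 181.18606567382812), (109.24358367919922, 27.605058670043945), 74.86494445800781) px 233.0 182.5 18.768423080444336
side na 714 321 ztop 53.1 mean [ 479.  -131.2   51.9] rect ((478.46746826171875, -130.00758361816406), (47.237945556640625, 50.31599807739258), 77.23350524902344) px 322.2092590332031 286.0591125488281 14.103192329406738
side nb 904 422 ztop 53.3 mean [ 486.5 -240.2   52.1] rect ((486.6958312988281, -239.83505249023438), (52.23430252075195, 46.00424575805664), 47.84025192260742) px 373.0 323.0 16.55304527282715
top s1 54 20 ztop 84.3 mean [532.7 243.6  83. ] rect ((533.7056884765625, 242.44984436035156), (22.3738956451416, 22.01136016845703), 62.619503021240234) px 216.7142791748047 223.42857360839844 4.748891353607178
top s2 53 33 ztop 82.1 mean [510.  146.1  80.4] rect ((509.46759033203125, 145.038146972656
[... 160 characters left out ...]
82.73638916015625, -126.58973693847656), (40.41978454589844, 47.36214065551758), 26.703868865966797) px 358.89129638671875 241.1086883544922 9.349699974060059
top nb 272 98 ztop 54.3 mean [ 489.9 -236.1   52.8] rect ((490.2705993652344, -235.54457092285156), (45.95075225830078, 45.23793029785156), 50.808929443359375) px 399.97772216796875 236.4426727294922 9.656914710998535
s1 [544.  244.4  40.6]
s2 [501.6 147.2 107.1]
na [ 480.1 -128.6   47.6]
nb [ 489.4 -237.9   46.4]
holder 1257 ((522.2132568359375, 195.35617065429688), (180.6172332763672, 70.31297302246094), 76.64835357666016)
bar 1245 ((485.3770751953125, -195.01441955566406), (83.18962097167969, 225.87828063964844), 3.4498469829559326)
```

View pics/crop1.png

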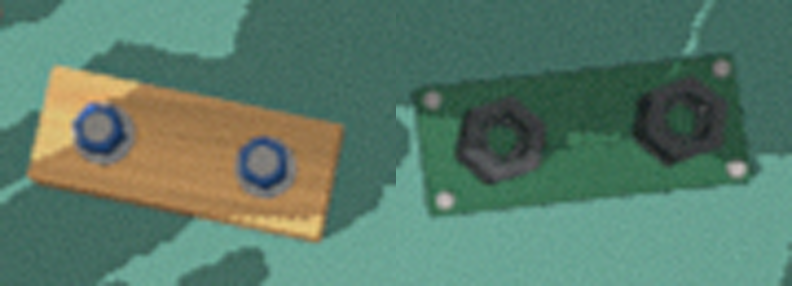

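The two blue-collared hexagon screws in the holder are clear in the crop (left, at about (100,130) and (265,165)). The two dark nuts sit on the green bar (right, at about (500,140) and (683,120)). I'm moving above the holder, clear of the cabinet.

Careful with the scale: shifts go in shares of 600 mm and turns go in shares of 4 rad. That gives: -386 mm / 600 = -0.6433, -265 mm / 600 = -0.4417.

>>> servo_tool(steps=[85,0,-0.0833,0,0,0,0,85,0,-0.1667,0,0,0,0,85,0.0083,-0.25,0,0,0,0,85,0.0333,-0.325,0,0,0,0,85,0.0917,-0.3833,0,0,0,0,85,0.1583,-0.4417,-0.0083,0,0,0,85,0.2333,-0.5,-0.0167,0,0,0,85,0.3,-0.5583,-0.025,0,0,0,85,0.3867,-0.6433,-0.0333,0,0,0,85,0.3867,-0.6433,-0.0333,0,0,0], grip_force=50)

```text
clock: 1.1
tcp_pos: [524.7, 192.1, 210.8]
ee_rot: [0.726, 3.056, -0.002]
force: [0.5, 0.4, 0.6]
grip_width: 85.0
grasp_force: 0.0
```

Run:
```python
from plant import *
import cv2,numpy as np,pickle
i=get_image("wrist");o=get_obs();pickle.dump((i,o),open("w1.pkl","wb"));cv2.imwrite("pics/w1.png",i["color"][:,:,::-1]);print(i["camera_matrix"],i["eye"],i["attitude"],o["tcp_pos"],o["ee_rot"],o["qpos"],o["clock"])
```

```text
[[325.1922621    0.         287.69531668]
 [  0.         325.1922621  209.42493818]
 [  0.           0.           1.        ]] [459.82878618 223.80695424 353.45277543] [2.45555543 1.51321392 0.22244301] [528.54584709 186.5581926  210.74143985] [ 0.73486493  3.05020995 -0.0055821 ] [-0.54550523  0.40834894  0.15807517  1.80863946 -0.07148211  0.92919742
  0.74048066] 1.15
```

View pics/w1.png

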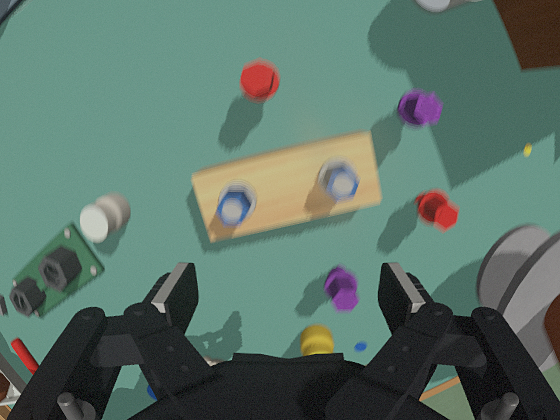

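The wrist view shows the screw heads at (341,181) (screw_1) and (235,207) (screw_2). The nuts are at lower left, at (62,268) and (27,297).

```bash
cat >> h.py <<'E'
def fdir(i,u,v):
    K=i["camera_matrix"];x=(np.asarray(u,float)-K[0,2])/K[0,0];y=(np.asarray(v,float)-K[1,2])/K[1,1];r=np.hypot(x,y)+1e-9
    d=np.stack([np.sin(r)*x/r,np.sin(r)*y/r,np.cos(r)],-1)
    return d@R.from_rotvec(i["attitude"]).as_matrix().T
def fworld(i):
    h,w=i["z_map"].shape;u,v=np.meshgrid(np.arange(w),np.arange(h))
    K=i["camera_matrix"];d=fdir(i,u,v);r=np.hypot(u-K[0,2],v-K[1,2])/K[0,0]
    return i["eye"]+d*(i["z_map"]/np.cos(r))[...,None]
def fray(i,u,v,h):
    d=fdir(i,u,v);return i["eye"]+d*((h-i["eye"][2])/d[...,2])[...,None]
def hexes(i,pts,hz=81):
    P=fworld(i);c=i["color"].astype(int)
    for u,v in pts:
        sl=np.s_[v-30:v+30,u-30:u+30];p=P[sl];vv,uu=np.mgrid[v-30:v+30,u-30:u+30]
        near=np.hypot(vv-v,uu-u)<26
        zt=np.median(p[27:34,27:34,2]);m=(near&(abs(p[...,2]-zt)<3.5)).astype(np.uint8)
        n,l,st,_=cv2.connectedComponentsWithStats(m);m=l==1+st[1:,4].argmax()
        q=fray(i,uu[m],vv[m],zt)[:,:2].astype(np.float32)
        rc=cv2.minAreaRect(q)
        print((u,v),"ztop",zt.round(1),"cen",q.mean(0).round(1),"rect",np.round(rc[0],1),np.round(rc[1],1),round(rc[2],1))
E
python3 - <<'E'
from h import *;import pickle
i,o=pickle.load(open("w1.pkl","rb"))
hexes(i,[(341,181),(235,207)])
from plant import *
o=get_obs();print(o["tcp_pos"],o["qpos"],o["qvel"].round(2))
c=i["color"][:,:,::-1]
cv2.imwrite("pics/c2.png",np.hstack([cv2.resize(c[150:215,305:370],None,fx=6,fy=6,interpolation=2),cv2.resize(c[175:240,200:265],None,fx=6,fy=6,interpolation=2)]))
E
```

```text
(341, 181) ztop 82.0 cen [531.3 241.5] rect [531.4 241.5] [29.1 25.6] 17.4
(235, 207) ztop 81.7 cen [508.5 145. ] rect [508.6 144.9] [25.7 29.2] 32.8
[528.54584709 186.5581926  210.74143985] [-0.54550523  0.40834894  0.15807517  1.80863946 -0.07148211  0.92919742
  0.74048066] [-0.05 -0.04 -0.01  0.06  0.02  0.   -0.14]
```

View pics/c2.png

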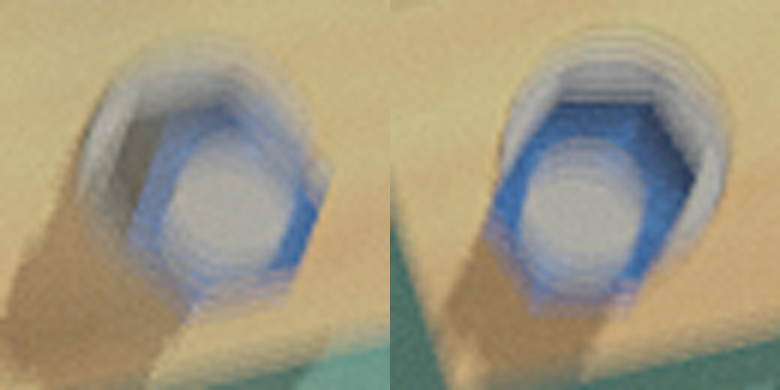

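To row units: -80 mm / 600 = -0.1333, 47 mm / 600 = 0.0783, -0.28 rad / 4 = -0.07.

>>> servo_tool(steps=[70,0.0067,0.0333,-0.0583,0,0,-0.03,70,0.0158,0.0783,-0.1333,0,0,-0.07,70,0.0158,0.0783,-0.1333,0,0,-0.07,70,0.0158,0.0783,-0.1333,0,0,-0.07,70,0.0158,0.0783,-0.1333,0,0,-0.07,70,0.0158,0.0783,-0.1333,0,0,-0.07])

```text
clock: 1.75
tcp_pos: [533.3, 241.7, 133.0]
ee_rot: [1.141, 2.925, 0.003]
force: [-0.6, 0.5, -0.3]
grip_width: 69.9
grasp_force: 0.0
```

Run:
```python
from plant import *
import cv2,numpy as np,pickle
i=get_image("wrist");o=get_obs();pickle.dump((i,o),open("w2.pkl","wb"))
from h import *
print(o["tcp_pos"],o["ee_rot"],o["qpos"],o["qvel"].round(3),i["eye"])
P=fworld(i);m=(P[...,2]>78)&(P[...,2]<86)&(np.hypot(P[...,0]-532,P[...,1]-242)<40)
v,u=np.nonzero(m);print(len(u),u.mean(),v.mean())
hexes(i,[(int(u.mean()),int(v.mean()))])
q=P[m];print(q.mean(0),cv2.minAreaRect(q[:,:2].astype(np.float32)))
```

```text
[533.28221094 241.76225945 132.91872313] [1.14179013e+00 2.92476613e+00 2.86188127e-03] [-0.64071306  0.55328983  0.18569194  1.80191557 -0.13589202  0.79613449
  0.43928719] [-0.001  0.001 -0.004  0.    -0.003 -0.    -0.004] [479.73926732 289.76865537 275.54711434]
1402 286.7018544935806 226.99001426533525
(286, 226) ztop 81.9 cen [531.3 242.3] rect [531.6 242.3] [25.4 29.7] 46.2
[531.37289514 242.19541907  81.33758498] ((531.804931640625, 241.99276733398438), (25.568241119384766, 29.63260269165039), 46.768978118896484)
```

To row units: -78 mm / 600 = -0.13, -1.5 mm / 600 = -0.0025.

>>> servo_tool(steps=[60,-0.0025,0.0007,-0.0667,0,0,0,60,-0.0025,0.0007,-0.1133,0,0,0,60,-0.0025,0.0007,-0.13,0,0,0,60,-0.0025,0.0007,-0.13,0,0,0,10,-0.0025,0.0007,-0.13,0,0,0,10,-0.0025,0.0007,-0.13,0,0,0,10,-0.0025,0.0007,-0.13,0,0,0,10,-0.0025,0.0007,-0.13,0,0,0], grip_force=60)

```text
clock: 2.6
tcp_pos: [532.1, 243.2, 55.1]
ee_rot: [1.141, 2.925, 0.003]
force: [-0.8, 0.4, 6.8]
grip_width: 25.0
grasp_force: 59.8
```

To row units: 110 mm / 600 = 0.1833, 75 mm / 600 = 0.125.

>>> servo_tool(steps=[10,0,0,0.05,0,0,0,10,0,0,0.125,0,0,0,10,0,0,0.1833,0,0,0,10,0,0,0.1833,0,0,0,10,0,0,0.1833,0,0,0])

```text
clock: 3.1
tcp_pos: [530.9, 242.9, 164.1]
ee_rot: [1.141, 2.926, 0.002]
force: [-0.6, -0.8, -3.1]
grip_width: 25.0
grasp_force: 62.4
```

Run:
```python
from plant import *
import cv2,numpy as np,pickle
from h import *
i=get_image("side");o=get_obs();w=get_image("wrist");pickle.dump((i,o,w),open("s2.pkl","wb"))
print(o["tcp_pos"],o["force"],o["grip_width"],o["clock"])
# project screw tip
Rm=R.from_rotvec(i["attitude"]).as_matrix();c=Rm.T@(np.array([o["tcp_pos"][0],o["tcp_pos"][1],o["tcp_pos"][2]-25])-i["eye"]);K=i["camera_matrix"]
u,v=(K@c/c[2])[:2].astype(int);print(u,v)
a=cv2.resize(i["color"][v-32:v+32,u-32:u+32][:,:,::-1],None,fx=8,fy=8,interpolation=2)
cv2.imwrite("pics/s2.png",a)
```

```text
[530.00531948 242.55005802 162.79957632] [ 0.05732639 -0.37130699 -3.54322009] 24.671532600353416 3.15
219 144
```

View pics/s2.png

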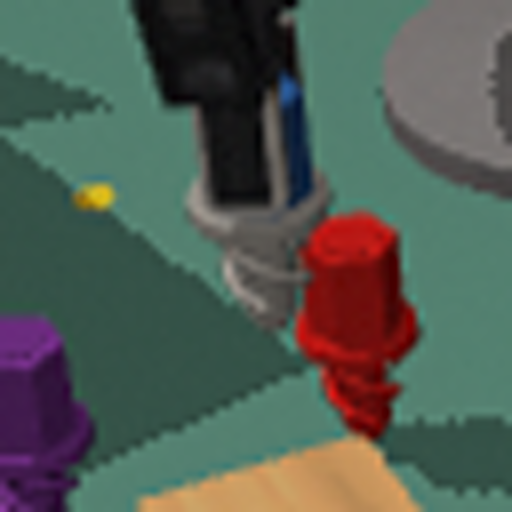

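The ridge in the crop near (240,265)→(300,275) falls to the right, which suggests a left-hand thread. I'll check it from closer. Moving over nut_a.

To row units: -371 mm / 600 = -0.6183, -360 mm / 600 = -0.6, -1.1 rad / 4 = -0.275.

>>> servo_tool(steps=[10,-0.01,-0.075,0,0,0,-0.0325,10,-0.02,-0.15,0,0,0,-0.065,10,-0.03,-0.225,0,0,0,-0.1,10,-0.04,-0.3,0,0,0,-0.135,10,-0.05,-0.375,0,0,0,-0.17,10,-0.06,-0.45,0,0,0,-0.205,10,-0.07,-0.525,0,0,0,-0.24,10,-0.08,-0.6,0,0,0,-0.275,10,-0.0817,-0.6183,0,0,0,-0.275,10,-0.0817,-0.6183,0,0,0,-0.275])

```text
clock: 4.2
tcp_pos: [480.4, -130.4, 162.3]
ee_rot: [-2.506, -1.894, 0.004]
force: [1.2, 0.8, -1.9]
grip_width: 24.5
grasp_force: 62.3
```

>>> servo_tool(steps=[10,0,0,0,0,0,0,10,0,0,0,0,0,0,10,0,0,0,0,0,0])

```text
clock: 4.5
tcp_pos: [482.0, -126.6, 163.0]
ee_rot: [-2.5, -1.902, 0.0]
force: [-0.7, -0.2, -1.9]
grip_width: 25.0
grasp_force: 62.3
```

Run:
```python
from plant import *
import cv2,numpy as np,pickle
from h import *
i=get_image("side");o=get_obs();w=get_image("wrist");pickle.dump((i,o,w),open("s3.pkl","wb"))
print(o["tcp_pos"],o["ee_rot"],o["qpos"],o["force"],o["grip_width"],o["clock"])
Rm=R.from_rotvec(i["attitude"]).as_matrix();c=Rm.T@(np.array([o["tcp_pos"][0],o["tcp_pos"][1],o["tcp_pos"][2]-25])-i["eye"]);K=i["camera_matrix"]
u,v=(K@c/c[2])[:2].astype(int);print(u,v)
a=cv2.resize(i["color"][v-30:v+30,u-20:u+20][:,:,::-1],None,fx=9,fy=9,interpolation=2)
b=cv2.resize(w["color"][:,:,::-1],(400,300)) 
b=cv2.copyMakeBorder(b,0,240,0,0,cv2.BORDER_CONSTANT)
cv2.imwrite("pics/s3.png",np.hstack([a,b]))
P=fworld(w);m=(abs(P[...,2]-52)<4)&(w["color"].max(2)<95)
n,l,st,ce=cv2.connectedComponentsWithStats(m.astype(np.uint8))
for k in range(1,n):
    if st[k,4]>150:
        q=P[l==k];print(st[k],q.mean(0).round(1),cv2.minAreaRect(q[:,:2].astype(np.float32)))
```

```text
[ 481.98312719 -126.95153078  163.11342187] [-2.50029206e+00 -1.90134710e+00 -5.51958174e-05] [-0.26126779  0.41490161  0.53521737  2.0168455  -0.29558175  0.7851022
  0.17763347] [-0.29795356  0.14547834 -3.34235511] 24.788464718477094 4.55
323 248
```

View pics/s3.png

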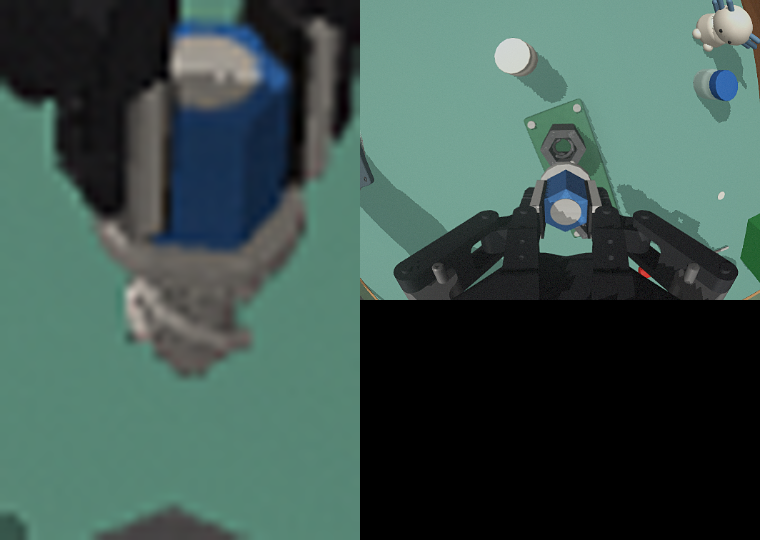

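The ridge runs from upper left (135,290) down to (245,345), so screw_1 is left-hand. Nut_a shows at wrist pixel about (284,207). Measuring it.

Run:
```python
import pickle
from h import *
i,o,w=pickle.load(open("s3.pkl","rb"))
P=fworld(w);vv,uu=np.mgrid[:420,:560]
print(P[200:214:4,265:305:5,2].round(0))
m=(abs(P[...,2]-52)<4)&(np.hypot(uu-284,vv-205)<48)&(vv<232)
q=fray(w,uu[m],vv[m],52)[:,:2].astype(np.float32);print(m.sum(),cv2.minEnclosingCircle(q),cv2.minAreaRect(q))
ring=m
# bore: hole component inside the nut mask
n,l,st,ce=cv2.connectedComponentsWithStats(((P[...,2]<46)&(np.hypot(uu-284,vv-205)<16)).astype(np.uint8));k=1+st[1:,4].argmax();print(st[k])
q=fray(w,uu[l==k],vv[l==k],52)[:,:2].astype(np.float32);print("bore",cv2.minEnclosingCircle(q),q.mean(0))
cv2.imwrite("pics/n.png",cv2.resize(w["color"][150:240,220:350][:,:,::-1],None,fx=5.5,fy=5.5,interpolation=2))
```

```text
[[53. 44. 45. 12. 12. 13. 45. 52.]
 [53. 43. 12. 12. 12. 13. 47. 23.]
 [41. 41. 12. 11. 14. 12. 46. 34.]
 [51. 35. 38. 12. 14. 14. 39. 44.]]
1469 ((478.73760986328125, -128.97035217285156), 25.843860626220703) ((479.1589050292969, -126.82730102539062), (42.281219482421875, 51.58904266357422), 77.91913604736328)
[269 193  31  28 630]
bore ((479.4967041015625, -126.88030242919922), 13.059198379516602) [ 479.41855 -127.31265]
```

View pics/n.png

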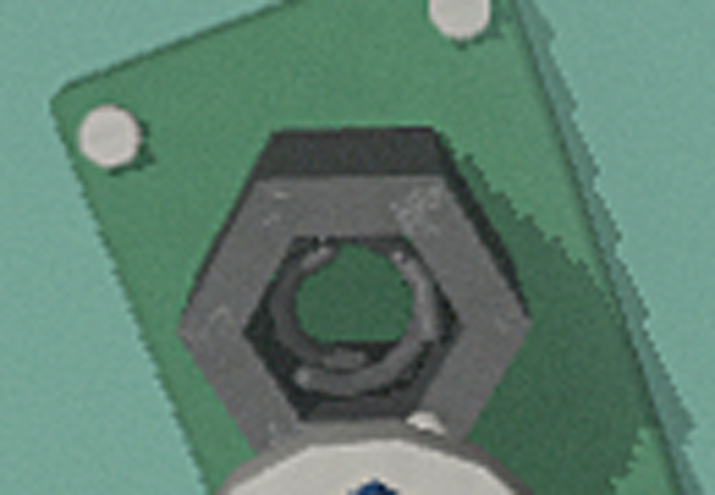

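Run:
```python
import pickle
from h import *
i,o,w=pickle.load(open("s3.pkl","rb"))
c=fray(w,np.array([252.4,316.4,284.1]),np.array([209.1,208.5,182.4]),52.);print(c.round(1),"nut",c[:2].mean(0))
# centre from top-edge mid: inward 23 mm
P=fworld(w);c3=w["color"].astype(int)
m=(P[...,2]>186)&(P[...,2]<198);vv,uu=np.mgrid[:420,:560];m&=(np.hypot(uu-288,vv-297)<45)&(c3.max(2)>60)
# keep grey top disc and blue
zt=np.median(P[294:300,285:291,2]);m&=abs(P[...,2]-zt)<3.5
q=fray(w,uu[m],vv[m],zt)[:,:2].astype(np.float32);print(zt,m.sum(),q.mean(0),cv2.minAreaRect(q),cv2.minEnclosingCircle(q))
g=m&(c3.max(2)-c3.min(2)<40);q=fray(w,uu[g],vv[g],zt)[:,:2].astype(np.float32);print("disc",g.sum(),q.mean(0),cv2.minEnclosingCircle(q))
# collar lower edge / circle
print(o["tcp_pos"])
```

```text
[[ 454.1 -122.9   52. ]
 [ 504.6 -136.4   52. ]
 [ 485.1 -108.4   52. ]] nut [ 479.36652766 -129.6252306    52.        ]
189.72484045796344 2979 [ 483.2885  -126.06359] ((485.00909423828125, -126.74057006835938), (29.49517059326172, 32.09697723388672), 89.72310638427734) ((483.515625, -125.21554565429688), 17.58384132385254)
disc 1400 [ 483.20486  -126.740425] ((483.515625, -125.21554565429688), 17.58384132385254)
[ 481.98312719 -126.95153078  163.11342187]
```

To row units: -45 mm / 600 = -0.075, -2.7 mm / 600 = -0.0045, -1.26 rad / 4 = -0.315.

>>> servo_tool(steps=[10,-0.0008,0,0,0,0,-0.035,10,-0.0017,-0.0008,-0.0083,0,0,-0.07,10,-0.0025,-0.0017,-0.0167,0,0,-0.105,10,-0.0033,-0.0025,-0.025,0,0,-0.14,10,-0.0045,-0.0027,-0.0333,0,0,-0.175,10,-0.0045,-0.0027,-0.0417,0,0,-0.21,10,-0.0045,-0.0027,-0.05,0,0,-0.245,10,-0.0045,-0.0027,-0.0583,0,0,-0.28,10,-0.0045,-0.0027,-0.0667,0,0,-0.315,10,-0.0045,-0.0027,-0.075,0,0,-0.35])

```text
clock: 5.6
tcp_pos: [479.4, -129.2, 118.1]
ee_rot: [-3.137, 0.167, -0.0]
force: [0.1, -0.1, -2.7]
grip_width: 24.8
grasp_force: 62.3
```

To row units: -0.45 rad / 4 = -0.1125.

>>> servo_tool(steps=[10,0,0,0,0,0,-0.035,10,0,0,0,0,0,-0.07,10,0,0,0,0,0,-0.105,10,0,0,0,0,0,-0.1125,10,0,0,0,0,0,-0.1125,10,0,0,0,0,0,-0.1125])

```text
clock: 6.2
tcp_pos: [479.2, -129.6, 118.3]
ee_rot: [-3.024, 0.852, -0.0]
force: [-0.7, 0.1, -2.7]
grip_width: 24.8
grasp_force: 62.3
```

Run:
```python
from plant import *
import cv2,numpy as np,pickle
from h import *
w=get_image("wrist");o=get_obs();pickle.dump((w,o),open("w4.pkl","wb"))
print(o["tcp_pos"],o["ee_rot"],o["qpos"],o["force"],o["clock"])
P=fworld(w);c3=w["color"].astype(int);vv,uu=np.mgrid[:420,:560]
m=(np.hypot(uu-288,vv-297)<45)&(c3.max(2)>60);zt=np.median(P[294:300,285:291,2]);m&=abs(P[...,2]-zt)<3.5
g=m&(c3.max(2)-c3.min(2)<40)&(np.hypot(uu-288,vv-297)<24);q=fray(w,uu[m],vv[m],zt)[:,:2];q2=fray(w,uu[g],vv[g],zt)[:,:2];print(zt,q.mean(0),q2.mean(0),m.sum(),g.sum())
cv2.imwrite("pics/w4.png",w["color"][:,:,::-1][130:340,150:430].repeat(2,0).repeat(2,1))
```

```text
[ 479.15213191 -129.7326625   118.33906493] [-3.02333330e+00  8.52669670e-01 -1.19503632e-04] [-0.5314795   0.64633831  0.94447654  2.06347598 -0.73858707  0.81131681
 -1.25760141] [ 0.15315072  0.73457487 -1.93756845] 6.25
144.86185524948115 [ 481.59116603 -132.05507832] [ 480.26999936 -131.17768594] 2991 1256
```

View pics/w4.png

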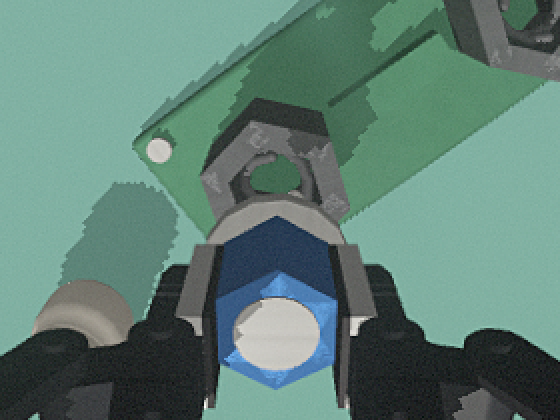

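The screw hangs over nut_a (nut at crop pixels about (275,170), screw head at (277,333)), nearly centred. Lowering it.

To row units: -32 mm / 600 = -0.0533, -29 mm / 600 = -0.0483.

>>> servo_tool(steps=[10,-0.0008,0.0017,-0.02,0,0,0,10,-0.0008,0.0017,-0.0367,0,0,0,10,-0.0008,0.0017,-0.0433,0,0,0,10,-0.0008,0.0017,-0.0483,0,0,0,10,-0.0008,0.0017,-0.0533,0,0,0,10,-0.0008,0.0017,-0.0533,0,0,0])

```text
clock: 6.85
tcp_pos: [478.4, -128.9, 86.0]
ee_rot: [3.022, -0.856, -0.001]
force: [0.3, -0.4, -2.0]
grip_width: 24.6
grasp_force: 62.4
```

To row units: -4 mm / 600 = -0.0067, -2 mm / 600 = -0.0033.

>>> servo_tool(steps=[10,0,0,-0.0033,0,0,0,10,0,0,-0.0067,0,0,0,10,0,0,-0.0067,0,0,0])

```text
clock: 7.15
tcp_pos: [478.5, -128.8, 82.2]
ee_rot: [-3.023, 0.856, 0.0]
force: [0.2, -0.4, -2.1]
grip_width: 25.0
grasp_force: 62.4
```

To row units: -3 mm / 600 = -0.005, -2 mm / 600 = -0.0033.

>>> servo_tool(steps=[10,0,0,-0.0033,0,0,0,10,0,0,-0.005,0,0,0,10,0,0,-0.005,0,0,0])

```text
clock: 7.45
tcp_pos: [478.5, -128.8, 79.2]
ee_rot: [3.023, -0.856, -0.0]
force: [-0.2, 0.7, -2.1]
grip_width: 24.9
grasp_force: 62.4
```

To row units: -3 mm / 600 = -0.005, -2 mm / 600 = -0.0033.

>>> servo_tool(steps=[10,0,0,-0.0033,0,0,0,10,0,0,-0.005,0,0,0,10,0,0,-0.005,0,0,0])

```text
clock: 7.75
tcp_pos: [478.9, -129.2, 77.2]
ee_rot: [-3.021, 0.857, -0.001]
force: [-3.2, 1.6, 12.2]
grip_width: 24.6
grasp_force: 64.4
```

To row units: -3 mm / 600 = -0.005, -2.2 mm / 600 = -0.0037, 0.14 rad / 4 = 0.035.

>>> servo_tool(steps=[10,0,0,0,0,0,0.035,10,0,0,-0.001,0,0,0.07,10,0,0,-0.0023,0,0,0.105,10,0,0,-0.0037,0,0,0.14,10,0,0,-0.005,0,0,0.175,10,0,0,-0.005,0,0,0.175])

```text
clock: 8.35
tcp_pos: [478.9, -129.4, 73.7]
ee_rot: [3.133, 0.233, 0.002]
force: [-0.6, -1.0, 1.8]
grip_width: 25.2
grasp_force: 62.9
```

It's going in freely, already deeper than the wrong nut would allow. Continuing.

To row units: -6.4 mm / 600 = -0.0107, -5.6 mm / 600 = -0.0093, 0.14 rad / 4 = 0.035.

>>> servo_tool(steps=[10,0,0,-0.0013,0,0,0.035,10,0,0,-0.0027,0,0,0.07,10,0,0,-0.004,0,0,0.105,10,0,0,-0.0053,0,0,0.14,10,0,0,-0.0067,0,0,0.175,10,0,0,-0.008,0,0,0.21,10,0,0,-0.0093,0,0,0.245,10,0,0,-0.0107,0,0,0.28,10,0,0,-0.0107,0,0,0.28])

```text
clock: 9.25
tcp_pos: [478.9, -129.3, 67.1]
ee_rot: [2.534, 1.857, 0.001]
force: [-1.0, -0.8, 2.9]
grip_width: 25.3
grasp_force: 62.9
```

To row units: -4 mm / 600 = -0.0067, -3.2 mm / 600 = -0.0053, 0.7 rad / 4 = 0.175.

>>> servo_tool(steps=[10,0,0,-0.0013,0,0,0.035,10,0,0,-0.0027,0,0,0.07,10,0,0,-0.004,0,0,0.105,10,0,0,-0.0053,0,0,0.14,10,0,0,-0.0067,0,0,0.175,10,0,0,-0.0067,0,0,0.175])

```text
clock: 9.85
tcp_pos: [478.4, -129.1, 62.8]
ee_rot: [-1.745, -2.612, 0.0]
force: [-0.3, -0.9, 1.9]
grip_width: 25.0
grasp_force: 62.9
```

To row units: -1.6 mm / 600 = -0.0027, -0.8 mm / 600 = -0.0013, 0.28 rad / 4 = 0.07.

>>> servo_tool(steps=[10,0,0,-0.0013,0,0,0.035,10,0,0,-0.0027,0,0,0.07,10,0,0,-0.0027,0,0,0.07])

```text
clock: 10.15
tcp_pos: [479.1, -129.1, 62.1]
ee_rot: [1.364, 2.829, 0.001]
force: [-1.9, -0.6, 11.4]
grip_width: 24.7
grasp_force: 64.1
```

```bash
python3 -c "
from plant import *
o=get_obs();print(o['tcp_pos'],o['qpos'],o['force'],o['moment'],o['clock'])"
```

```text
[ 479.11687027 -129.1449014    62.05828085] [ 0.07628622  0.55088687  0.12060944  2.054612   -0.12288974  0.54187107
  0.95661132] [-1.93308459 -0.64974598 11.41365929] [-0.06482832  0.36277928  0.16993398] 10.15
```

To row units: -0.3 mm / 600 = -0.0005, 0.36 rad / 4 = 0.09.

>>> servo_tool(steps=[10,0,0,0,0,0,0.03,10,0,0,-0.0005,0,0,0.06,10,0,0,-0.0005,0,0,0.09,10,0,0,-0.0005,0,0,0.09])

```text
clock: 10.55
tcp_pos: [479.6, -129.3, 62.1]
ee_rot: [0.837, 3.026, 0.0]
force: [-1.4, 0.6, 13.7]
grip_width: 24.9
grasp_force: 64.4
```

```bash
python3 -c "
from plant import *
o=get_obs();print(o['tcp_pos'],o['ee_rot'],o['force'],o['moment'],o['clock'])"
```

```text
[ 479.59079557 -129.25524677   62.05202328] [8.36560014e-01 3.02641114e+00 4.17767564e-04] [-1.38659579  0.58516511 13.65091118] [-0.04494344  0.26341648  0.22489169] 10.55
```

To row units: 0.36 rad / 4 = 0.09.

>>> servo_tool(steps=[10,0,0,0,0,0,0.03,10,0,0,0,0,0,0.06,10,0,0,0,0,0,0.09,10,0,0,0,0,0,0.09])

```text
clock: 10.95
tcp_pos: [481.0, -129.4, 62.1]
ee_rot: [0.284, 3.124, 0.0]
force: [2.0, -1.1, 8.3]
grip_width: 24.7
grasp_force: 103.3
```

```bash
python3 -c "
from plant import *
o=get_obs();print(o['tcp_pos'],o['ee_rot'],o['qpos'],o['force'],o['moment'],o['clock'])"
```

```text
[ 481.02615928 -129.38341511   62.08984806] [2.83637964e-01 3.12411353e+00 2.91718079e-04] [ 0.22727846  0.54965013 -0.06795138  2.0440567   0.06737443  0.54531759
  1.50156043] [ 1.9932308  -1.12650963  8.33623487] [-0.11006223 -0.6951898  -0.09067917] 10.95
```

Home: the height holds at 62 while the torque rises. Releasing and going to screw_2.

To row units: 250 mm / 600 = 0.4167, 150 mm / 600 = 0.25, 0.23 rad / 4 = 0.0575.

>>> servo_tool(steps=[60,0,0,0.0008,0,0,0,60,0,0,0.0008,0,0,0,60,0,0,0.0167,0,0,0,60,0,0,0.0833,0,0,0,60,0,0.0167,0.15,0,0,0,60,0.005,0.0833,0.1667,0,0,0,60,0.0133,0.1667,0.1667,0,0,0.0125,60,0.0233,0.25,0.1667,0,0,0.0275,60,0.0333,0.3333,0.1667,0,0,0.045,60,0.0433,0.4167,0.15,0,0,0.0575])

```text
clock: 11.95
tcp_pos: [504.8, 121.2, 152.9]
ee_rot: [-0.089, 3.138, 0.001]
force: [1.7, -0.2, -0.8]
grip_width: 60.0
grasp_force: 0.0
```

To row units: 25 mm / 600 = 0.0417, -20 mm / 600 = -0.0333.

>>> servo_tool(steps=[60,0.0033,0.0417,-0.025,0,0,0,60,0.0033,0.0417,-0.0333,0,0,0,60,0.0033,0.0417,-0.0333,0,0,0,60,0.0033,0.0417,-0.0333,0,0,0,60,0.0033,0.0417,-0.0333,0,0,0])

```text
clock: 12.45
tcp_pos: [506.7, 142.3, 132.0]
ee_rot: [-0.084, 3.14, -0.001]
force: [0.5, 0.4, -0.4]
grip_width: 60.2
grasp_force: 0.0
```

```bash
cat > look.py <<'E'
from plant import *
import sys
from h import *
x,y,z,r=map(float,sys.argv[1:5])
i=get_image("wrist");o=get_obs()
print(o["tcp_pos"].round(1),o["ee_rot"].round(3),"yaw",np.degrees(2*np.arctan2(o["ee_rot"][1],o["ee_rot"][0]))-90,"q",o["qpos"].round(2),o["qvel"].round(2),o["clock"])
P=fworld(i);m=((abs(P[...,2]-z)<4)&(np.hypot(P[...,0]-x,P[...,1]-y)<r)).astype(np.uint8)
n,l,st,_=cv2.connectedComponentsWithStats(m);m=l==1+st[1:,4].argmax()
v,u=np.nonzero(m);q=fray(i,u,v,np.median(P[m][:,2]))[:,:2].astype(np.float32)
print(m.sum(),P[m].mean(0).round(1),cv2.minAreaRect(q),u.mean(),v.mean())
E
python3 look.py 509 146 82 30
python3 - <<'E'
from plant import *
import pickle
pickle.dump(get_image("side"),open("s5.pkl","wb"))
E
```

```text
[506.7 142.5 132. ] [-8.40e-02  3.14e+00 -1.00e-03] yaw 93.07631912212733 q [-0.2   0.47 -0.2   1.94  0.13  0.74  1.15] [-0.    0.   -0.01 -0.   -0.   -0.   -0.  ] 12.5
1385 [508.2 144.3  81.4] ((508.72552490234375, 144.51779174804688), (30.110820770263672, 25.459556579589844), 2.19563889503479) 292.71913357400723 233.68592057761734
```

To row units: -77 mm / 600 = -0.1283, 1.8 mm / 600 = 0.003.

>>> servo_tool(steps=[60,0.003,0.0033,-0.0667,0,0,0,60,0.003,0.0033,-0.1133,0,0,0,60,0.003,0.0033,-0.1283,0,0,0,60,0.003,0.0033,-0.1283,0,0,0,10,0.003,0.0033,-0.1283,0,0,0,10,0.003,0.0033,-0.1283,0,0,0,10,0.003,0.0033,-0.1283,0,0,0,10,0.003,0.0033,-0.1283,0,0,0], grip_force=60)

```text
clock: 13.35
tcp_pos: [509.2, 146.2, 56.0]
ee_rot: [-0.088, 3.138, 0.001]
force: [-1.4, 0.0, 6.8]
grip_width: 25.1
grasp_force: 59.2
```

To row units: -320 mm / 600 = -0.5333, -285 mm / 600 = -0.475.

>>> servo_tool(steps=[10,0,0,0.05,0,0,0,10,0,0,0.125,0,0,0,10,-0.0033,-0.025,0.1833,0,0,0,10,-0.0067,-0.1,0.1917,0,0,0,10,-0.01,-0.175,0.1917,0,0,0,10,-0.0133,-0.25,0.1917,0,0,0,10,-0.0167,-0.325,0.1917,0,0,0,10,-0.0233,-0.4,0.1917,0,0,0,10,-0.0283,-0.475,0.1917,0,0,0,10,-0.0317,-0.5333,0.1917,0,0,0])

```text
clock: 14.35
tcp_pos: [488.3, -177.3, 170.1]
ee_rot: [-0.085, 3.14, -0.002]
force: [-0.3, 0.4, -2.3]
grip_width: 24.6
grasp_force: 61.3
```

>>> servo_tool(steps=[10,-0.0017,-0.0667,0,0,0,0,10,-0.0017,-0.1033,0,0,0,0,10,-0.0017,-0.1033,0,0,0,0,10,-0.0017,-0.1033,0,0,0,0,10,-0.0017,-0.1033,0,0,0,0])

```text
clock: 14.85
tcp_pos: [488.3, -234.6, 169.7]
ee_rot: [-0.091, 3.14, 0.001]
force: [-0.1, -0.4, -2.3]
grip_width: 24.7
grasp_force: 61.3
```

Run:
```python
from plant import *
import pickle
from h import *
w=get_image("wrist");i=get_image("side");o=get_obs();pickle.dump((i,o,w),open("s6.pkl","wb"))
print(o["tcp_pos"],o["ee_rot"],o["qpos"].round(2),o["grip_width"],o["force"],o["clock"])
Rm=R.from_rotvec(i["attitude"]).as_matrix();c=Rm.T@(np.array([o["tcp_pos"][0],o["tcp_pos"][1],o["tcp_pos"][2]-25])-i["eye"]);K=i["camera_matrix"]
u,v=(K@c/c[2])[:2].astype(int)
a=cv2.resize(i["color"][v-30:v+30,u-20:u+20][:,:,::-1],None,fx=9,fy=9,interpolation=2)
b=w["color"][60:330,110:540,::-1];b=cv2.copyMakeBorder(b,0,270,0,0,cv2.BORDER_CONSTANT)
b[270:,:]=cv2.resize(i["color"][235:370,265:480,::-1],(430,270),interpolation=2)
cv2.imwrite("pics/s6.png",np.hstack([a,b]));print(u,v)
```

```text
[ 488.37018243 -234.67788932  169.56478934] [-9.16916639e-02  3.14010860e+00  7.93906263e-04] [ 0.45  0.44 -0.1   1.88  0.06  0.83  1.94] 24.86950922292365 [-0.9149759   1.11191769 -1.92805642] 14.95
377 282
```

View pics/s6.png

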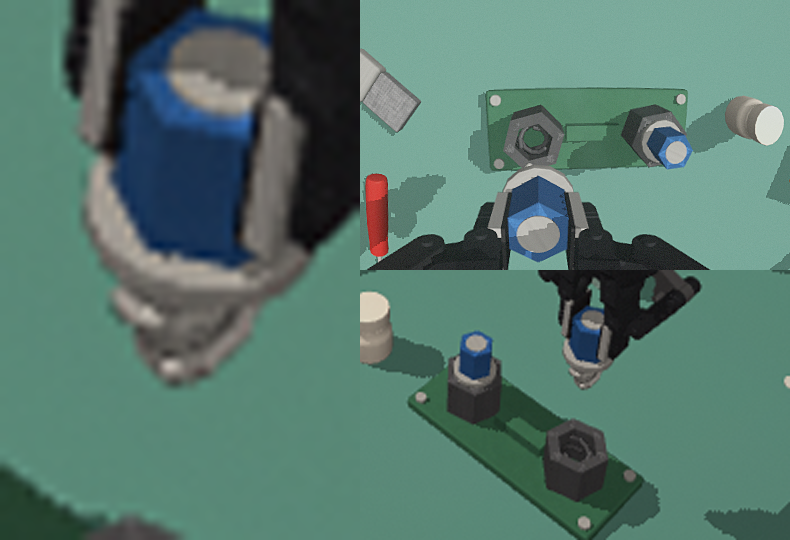

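Screw_1 sits home in nut_a, collar on the nut (lower right panel, (475,370)). Screw_2's ridges rise to the right, so it's right-hand. Nut_b is at wrist pixel about (284,197). Measuring it against the held screw.

Run:
```python
import pickle
from h import *
i,o,w=pickle.load(open("s6.pkl","rb"))
P=fworld(w);vv,uu=np.mgrid[:420,:560]
m=((abs(P[...,2]-52.5)<3.5)&(np.hypot(uu-284,vv-197)<40)&(vv<227)).astype(np.uint8)
n,l,st,_=cv2.connectedComponentsWithStats(m);m=l==1+st[1:,4].argmax()
q=fray(w,uu[m],vv[m],52.)[:,:2].astype(np.float32);print(m.sum(),P[m][:,2].mean(),cv2.minEnclosingCircle(q),cv2.minAreaRect(q))
c3=w["color"].astype(int)
m=(np.hypot(uu-288,vv-297)<45)&(c3.max(2)>60);zt=np.median(P[294:300,285:291,2]);m&=abs(P[...,2]-zt)<3.5
g=m&(c3.max(2)-c3.min(2)<40)&(np.hypot(uu-288,vv-297)<24);print(zt)
for k in(m,g):
    q=fray(w,uu[k],vv[k],zt)[:,:2].astype(np.float32);print(q.mean(0),cv2.minEnclosingCircle(q))
```

```text
1537 52.045705273769286 ((487.6070556640625, -239.7592315673828), 26.328935623168945) ((486.30706787109375, -239.4658966064453), (45.98545455932617, 49.372711181640625), 78.84846496582031)
195.4624702389682
[ 486.14798 -235.9766 ] ((488.6010437011719, -235.80093383789062), 18.870052337646484)
[ 487.62878 -235.93242] ((487.84613037109375, -235.92153930664062), 9.172642707824707)
```

To row units: -80 mm / 600 = -0.1333, -78 mm / 600 = -0.13.

>>> servo_tool(steps=[10,-0.0017,-0.0067,-0.0417,0,0,0,10,-0.0017,-0.0067,-0.0917,0,0,0,10,-0.0017,-0.0067,-0.1133,0,0,0,10,-0.0017,-0.0067,-0.12,0,0,0,10,-0.0017,-0.0067,-0.125,0,0,0,10,-0.0017,-0.0067,-0.13,0,0,0,10,-0.0017,-0.0067,-0.1333,0,0,0,10,-0.0017,-0.0067,-0.1333,0,0,0])

```text
clock: 15.75
tcp_pos: [487.4, -240.2, 89.8]
ee_rot: [-0.088, 3.14, -0.0]
force: [-0.1, 0.2, -1.7]
grip_width: 24.9
grasp_force: 61.2
```

To row units: -4 mm / 600 = -0.0067, -2 mm / 600 = -0.0033.

>>> servo_tool(steps=[10,0,0,-0.0033,0,0,0,10,0,0,-0.0067,0,0,0,10,0,0,-0.0067,0,0,0])

```text
clock: 16.05
tcp_pos: [486.9, -240.0, 85.2]
ee_rot: [0.088, -3.14, -0.0]
force: [0.0, -0.8, -1.4]
grip_width: 24.7
grasp_force: 61.2
```

To row units: -3 mm / 600 = -0.005, -2 mm / 600 = -0.0033.

>>> servo_tool(steps=[10,0,0.0012,-0.0033,0,0,0,10,0,0.0012,-0.005,0,0,0,10,0,0.0012,-0.005,0,0,0])

```text
clock: 16.35
tcp_pos: [487.0, -239.3, 82.3]
ee_rot: [0.088, -3.14, -0.0]
force: [-0.1, -0.6, -2.6]
grip_width: 25.0
grasp_force: 61.2
```

To row units: -3 mm / 600 = -0.005, -2 mm / 600 = -0.0033.

>>> servo_tool(steps=[10,0,0,-0.0033,0,0,0,10,0,0,-0.005,0,0,0,10,0,0,-0.005,0,0,0])

```text
clock: 16.65
tcp_pos: [487.0, -239.4, 79.2]
ee_rot: [0.088, -3.14, -0.0]
force: [-0.3, -0.3, -2.1]
grip_width: 24.6
grasp_force: 61.2
```

To row units: -3 mm / 600 = -0.005, -2 mm / 600 = -0.0033.

>>> servo_tool(steps=[10,0,0,-0.0033,0,0,0,10,0,0,-0.005,0,0,0,10,0,0,-0.005,0,0,0])

```text
clock: 16.95
tcp_pos: [487.9, -239.5, 77.8]
ee_rot: [-0.088, 3.139, -0.001]
force: [-3.4, 1.9, 11.8]
grip_width: 25.2
grasp_force: 63.2
```

To row units: -3 mm / 600 = -0.005, -2.2 mm / 600 = -0.0037, -0.7 rad / 4 = -0.175.

>>> servo_tool(steps=[10,0,0,0,0,0,-0.035,10,0,0,-0.001,0,0,-0.07,10,0,0,-0.0023,0,0,-0.105,10,0,0,-0.0037,0,0,-0.14,10,0,0,-0.005,0,0,-0.175,10,0,0,-0.005,0,0,-0.175])

```text
clock: 17.55
tcp_pos: [488.0, -239.3, 73.8]
ee_rot: [0.994, 2.979, -0.0]
force: [0.7, 0.7, 1.5]
grip_width: 24.9
grasp_force: 61.7
```

Same behaviour, running in. Continuing.

To row units: -6.4 mm / 600 = -0.0107, -5.6 mm / 600 = -0.0093, -1.12 rad / 4 = -0.28.

>>> servo_tool(steps=[10,0,0,-0.0013,0,0,-0.035,10,0,0,-0.0027,0,0,-0.07,10,0,0,-0.004,0,0,-0.105,10,0,0,-0.0053,0,0,-0.14,10,0,0,-0.0067,0,0,-0.175,10,0,0,-0.008,0,0,-0.21,10,0,0,-0.0093,0,0,-0.245,10,0,0,-0.0107,0,0,-0.28,10,0,0,-0.0107,0,0,-0.28])

```text
clock: 18.45
tcp_pos: [487.8, -239.2, 67.6]
ee_rot: [2.424, 1.998, 0.001]
force: [-0.5, 2.0, 5.8]
grip_width: 24.5
grasp_force: 62.5
```

To row units: -4 mm / 600 = -0.0067, -3.2 mm / 600 = -0.0053, -0.7 rad / 4 = -0.175.

>>> servo_tool(steps=[10,0,0,-0.0013,0,0,-0.035,10,0,0,-0.0027,0,0,-0.07,10,0,0,-0.004,0,0,-0.105,10,0,0,-0.0053,0,0,-0.14,10,0,0,-0.0067,0,0,-0.175,10,0,0,-0.0067,0,0,-0.175])

```text
clock: 19.05
tcp_pos: [487.7, -239.2, 63.7]
ee_rot: [-2.962, -1.046, -0.001]
force: [-0.5, 2.2, 8.9]
grip_width: 24.9
grasp_force: 62.7
```

To row units: -1.6 mm / 600 = -0.0027, -0.8 mm / 600 = -0.0013, -0.28 rad / 4 = -0.07.

>>> servo_tool(steps=[10,0,0,-0.0013,0,0,-0.035,10,0,0,-0.0027,0,0,-0.07,10,0,0,-0.0027,0,0,-0.07])

```text
clock: 19.35
tcp_pos: [488.2, -239.3, 63.0]
ee_rot: [-3.079, -0.622, -0.003]
force: [-2.9, 3.7, 19.3]
grip_width: 24.6
grasp_force: 64.1
```

To row units: -0.36 rad / 4 = -0.09.

>>> servo_tool(steps=[10,0,0,0,0,0,-0.03,10,0,0,0,0,0,-0.06,10,0,0,0,0,0,-0.09,10,0,0,0,0,0,-0.09])

```text
clock: 19.75
tcp_pos: [487.4, -238.7, 62.9]
ee_rot: [-3.139, -0.063, -0.0]
force: [-4.7, 5.7, 22.3]
grip_width: 24.8
grasp_force: 64.6
```

To row units: -0.3 rad / 4 = -0.075.

>>> servo_tool(steps=[10,0,0,0,0,0,-0.03,10,0,0,0,0,0,-0.06,10,0,0,0,0,0,-0.075,10,0,0,0,0,0,-0.075])

```text
clock: 20.15
tcp_pos: [488.6, -238.9, 62.9]
ee_rot: [-3.115, 0.399, -0.002]
force: [-2.1, 4.5, 18.8]
grip_width: 24.8
grasp_force: 97.1
```

Same signature: the height holds and the torque rises, so it's home. Releasing, backing away and checking numerically.

To row units: 130 mm / 600 = 0.2167, 90 mm / 600 = 0.15.

>>> servo_tool(steps=[60,0,0,0.0017,0,0,0,60,0,0,0.0017,0,0,0,60,0,0,0.0167,0,0,0,60,0,0,0.0833,0,0,0,60,0,0,0.15,0,0,0,60,0.0333,0.1,0.2167,0,0,0,60,0.0333,0.1,0.2167,0,0,0,60,0.0333,0.1,0.2167,0,0,0,60,0.0333,0.1,0.2167,0,0,0])

```text
clock: 21.05
tcp_pos: [506.9, -179.4, 191.6]
ee_rot: [3.115, -0.409, 0.0]
force: [-0.0, 0.1, -0.6]
grip_width: 60.1
grasp_force: 0.0
```

```bash
python3 look.py 480 -129 88 30; python3 look.py 488 -239 88 30
python3 - <<'E'
from plant import *
from h import *
import pickle
w=get_image("wrist");i=get_image("side");P=fworld(w);Q=world(i)
d=pickle.load(open("im0.pkl","rb"))["side"]
for x,y in((480,-129),(488,-239)):
    for nm,A in(("w",P),("s",Q)):
        r=np.hypot(A[...,0]-x,A[...,1]-y);a=A[...,2]
        print(nm,"head top",np.median(a[(r<8)&(a>75)]).round(1),"collar ring",np.percentile(a[(r>15.5)&(r<18.5)&(a>45)&(a<70)],[25,50,75]).round(1))
dif=(np.abs(i["color"].astype(int)-d["color"]).max(2)>60).astype(np.uint8)
n,l,st,_=cv2.connectedComponentsWithStats(dif);print([s.tolist() for s in st[1:] if s[4]>15])
E
```

```text
[ 506.3 -180.   191.3] [ 3.114e+00 -4.110e-01 -1.000e-03] yaw -105.04085842490188 q [-0.47  0.59  1.    1.91 -0.6   0.97 -1.02] [ 0.02  0.01  0.    0.01 -0.   -0.   -0.  ] 21.1
781 [ 479.9 -130.6   88.1] ((479.9231872558594, -130.91368103027344), (27.015474319458008, 29.05120849609375), 9.452445983886719) 238.53905249679897 253.9539052496799
[ 506.1 -180.4  191. ] [ 3.114e+00 -4.130e-01 -2.000e-03] yaw -105.100693564612 q [-0.47  0.59  1.    1.91 -0.6   0.97 -1.02] [ 0.01  0.01 -0.    0.   -0.    0.   -0.  ] 21.15
881 [ 488.9 -239.4   88.1] ((488.58599853515625, -239.48895263671875), (26.172550201416016, 30.15485382080078), 84.993896484375) 363.1838819523269 211.4199772985244
w head top 88.7 collar ring [55.7 57.5 58.1]
s head top 88.6 collar ring [57.3 58.3 59.6]
w head top 253.7 collar ring [56.9 57.7 58.1]
s head top 297.1 collar ring [56.6 57.7 58.7]
[[10, 0, 22, 18, 145], [304, 0, 14, 10, 68], [358, 0, 69, 64, 3264], [0, 3, 10, 6, 49], [324, 10, 98, 240, 8471], [7, 31, 34, 36, 629], [0, 59, 10, 79, 585], [9, 59, 25, 30, 237], [205, 164, 60, 55, 1469], [0, 231, 25, 77, 404], [316, 266, 15, 12, 121], [312, 278, 21, 15, 88], [368, 302, 17, 14, 150], [362, 314, 18, 17, 91], [497, 348, 27, 21, 179], [476, 370, 19, 11, 87]]
```

```bash
python3 -c "
from plant import *
print(close_job())"
```

```text
the job is handed in; nothing more can be done
None
```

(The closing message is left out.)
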